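# Discharge and pull the capacitor cassette

## Robot

A 6-joint arm with a two-finger parallel gripper is mounted at the origin on the work surface. World frame = base frame: x ahead of the robot, y to its left, z up, the work surface at z = 0. Lengths are in m, angles in rad, forces in N, time in s.
With the tool pointing down it reaches from about 0.35 to 0.975 m from the base axis. Payload 7.1 kg.
Tool frame: the origin (TCP) lies between the finger pads; the fingertips stand 8 mm ahead of it and the grasp point (between the pads) lies 11 mm behind it; x points along the fingers, y is the direction in which the jaws open and shut, and the axes are right-handed (so a half turn about x gives the same grasp; the last joint's range is limited). The gripper opens to 88 mm and grips with 3 to 60 N. Pads are 20 mm wide; open, the fingers measure 115 mm over their backs; the gripper's body (75 mm by 178 mm) begins 61 mm behind the grasp point.
Start: joints at [-1.272, 0.423, 1.63, -0, 1.089, -0.019], TCP at [0.195, -0.594, 0.209] pointing down, gripper open.
Joint ranges: [-3, 3], [-0.9, 2.11], [0.09, 2.58], [-1.31, 4.45], [0.11, 2.69], [-2.54, 2.54]. Speed limits (rad/s): [2.39, 2.39, 3.01, 3.14, 3.14, 3.14].

## Interface

Orientations are given as a rotation vector (axis times angle).
In Python, from workcell import env gives the robot as it stands.
- The arm moves only by the tool send_rows, never from a script. Its argument "commands" is a list of rows, each an object with "jaw": the closure, from 0 (fully open) to 1 (shut); "offset": the shift along the tool's x, y, z in m, a list of three; "angular": the turn, a rotation vector about the tool's x, y, z in degrees, a list of three. A call has 1 to 20 rows; each row is the pose to reach, as a shift and turn from the pose commanded when the call began, along the tool's axes at that moment; what a row does not reach only later rows make up. A row lasts 1/8 s, in which the tool goes at most 62.5 mm and 10.7 degrees, less where a joint would pass 70% of its speed; a pose out of reach is approached as far as the arm can. A call with a gripper value outside its range is refused whole. The fingers move at their own pace and stop on an object; "grip_force" is the grip in N (left out, the last holds). Time passes only in rows, so rows that repeat a pose let the fingers close. It gives the time, the measured TCP pose, the force and the opening at its end, in the units of the state.
- env.get_state(): the state, without advancing time (a new reading comes with each control period).
- env.camera(name): name is "scene" or "top" or "wrist"; returns a dict with "img" (480x640x3 uint8, red, green, blue), "intrinsics" (3x3 intrinsics, pixels), "cam_to_world" (4x4, takes a point from camera to world coordinates); the wrist camera has in their place "mount" (4x4, takes a point from camera to tool coordinates, whose origin is the TCP and whose axes are the tool frame's). Camera axes: x right, y down, z forward; pixel columns grow to the right and rows downward; lengths in m; the calibration is good to about 2 mm. The wrist camera is an equidistant fisheye: a pixel r from the principal point sees the ray r / f radians off the axis. A picture is of the moment at which its call begins: read the wrist's pose just before it. There is no depth.
- env.finish_job(): hands the job in, once; it reports no verdict.
The state is a dict: "t": time; "joints": joint angles; "dq": joint speeds; "joint_efforts": joint torques, N m; "position": TCP position; "tcp_rot": TCP orientation; "contact_force": force on the tool from outside, world axes, zero at the start; "wrist_torque": the same for the moment, N m; "finger_gap": opening from 0.0 (shut) to 1.0 (fully open).
Only numpy, scipy, OpenCV 4.12 (cv2) and the standard library are available. Lean on these libraries where they do the work, as an engineer would, in place of code of your own. Each camera call takes 0.05 s, during which the arm holds its last target.

## Task

Discharge the capacitor cassette before it comes out: press the hinged pedal on the discharge box down to its stop, keep it there for about a second, and let it come up again. Then pinch the two opposed spring catches on the cassette's sides fully in with the fingers while it still sits in its dock, and lift it straight up out of the dock. Finish still holding it by the pinched catches, upright and still, its foot at least 5 cm clear above the top of the dock, and leave the other things on the bench where they are.

Things in the scene. Friction and masses are not known exactly. Their poses are not given: they have to be found in the camera images.
- cassette_grip (a point): Grey cassette, 84 (x) x 30 (y) x 77 mm high, up to 0.3 kg, upright in the dock. The point is on its centre line between the two side catches, 60 mm above its foot, the best height to pinch; seated it is 70 mm above the bench, 26 mm above the dock's top. x along the 84 mm, y from right to left catch (pinch line), z up. 54 mm over both catches when free, 40 mm when fully pinched.
- catch_left (a joint): Inward slide (m) of the catch on the cassette's +y side: 0 out, hooked under a lip in the dock; free from 0.005; 0.007 fully in. Spring 2 N at first, 6 N fully in. A black upright plate 28 mm wide (x) in mid-side, flat outer face 27 mm from the centre plane, open to the fingers from the dock's top to 14 mm above cassette_grip. Held pinched, the catches carry the cassette.
- catch_right (a joint): The same for the catch on the cassette's -y side. The cassette cannot come out unless both catches are in.
- dock: Fixed dock holding the cassette: aluminium base plate 140 x 104 x 10 mm with a grey socket 104 (x) x 88 (y) mm on it, flat top 44 mm above the bench; the cassette's foot stands 34 mm down inside, on the plate, with 1.5 mm play. Origin at the centre of its underside, x and y axes parallel to the cassette's.
- pedal_pad (a point): Middle of the rubber tread's upper face on the steel pedal (140 x 60 mm plate) of the fixed white discharge box (170 x 100 x 26 mm). Hinged along y at its +x end, rising to its free end at -x; tread = the last 60 mm. Point 105 mm from the hinge, mid-width, 76 mm above the bench when up, 29 mm lower (plate level) at the stop. At rest x is level, from tread to hinge; y along the hinge.
- pedal (a joint): Angle of the pedal, rad: 0 up (sprung), 0.28 level, down on its stop. Pressed at the tread it takes about 4 N to start and 9 N at the stop; it springs back when let go.
- multimeter: Loose black hand multimeter 150 x 75 x 32 mm (dial to 38 mm), bystander; origin under its centre.
- mouse: Loose black computer mouse 105 x 60 x 32 mm, bystander; origin under its centre.
- adapter: Small brass coaxial adapter standing near the dock, 18 mm diameter, 30 mm high, bystander; origin under its centre.
- load: Small finned aluminium load block near the discharge box, 32 x 26 x 23 mm, bystander; origin under its centre.
- screwdriver: Grey-handled screwdriver 170 mm long lying along x, bystander; origin underneath it.
- parts_tray: Grey compartment tray 110 x 160 x 30 mm, bystander; origin under its centre.
- tape_roll: Roll of tape lying flat, 90 mm diameter, 24 mm high, bystander; origin under its centre.
Things that resemble listed ones, but are neither listed nor needed, are in the scene too. There is more than one size of the part that bears pedal_pad; the job needs the largest.

How it is judged:
On the way, in this order (a step that is already met when the one before it is completed fails the run):
1. the pedal is held down at its stop while the cassette is seated (value of joint pedal above 0.25 rad and height (world z) of cassette_grip below 0.076 m), for 0.6 s.
2. the pedal is let up (value of joint pedal below 0.06 rad), for 0.1 s.
3. both catches are pinched in while the cassette is still seated (value of joint each of catch_left, catch_right above 0.0055 m and height (world z) of cassette_grip below 0.076 m), for 0.1 s.
At the end, for the whole second after the job is handed in: Cassette held still (below 30 mm/s) by both catches, each in by over 5.5 mm and pressed over 1 N, its grip point over 150 mm above the bench (foot 46 mm or more above the dock), within 15 degrees of upright, touching neither dock nor discharge box; pedal up (below 0.06 rad) (value of joint each of catch_left, catch_right above 0.0055 m and contact force between the fingers and catch_left above 1 N and contact force between the fingers and catch_right above 1 N and z of cassette_grip in the frame of dock above 0.15 m and angle between cassette_grip's own z axis and vertical below 0.26 rad and contact force between cassette and dock below 0.05 N and contact force between cassette and pedal_box below 0.05 N and linear speed of cassette below 0.03 m/s and value of joint pedal below 0.06 rad); the arm keeps its last pose, push and grip.
It fails at once if a bystander is moved by more than 30 mm (distance of any of multimeter, mouse, adapter, load, screwdriver, parts_tray, tape_roll from where it was at the start of the episode above 0.03 m).
It also fails if it takes over 51 s, if anything falls off the work surface, if the arm or the gripper's body presses on something with over 40 N, if the wrist force passes 120 N, or if a joint passes its speed limit or range.

## Working session

There is one attempt and no reset: what is moved stays moved. The work goes in short steps, Python scripts to look and compute and a tool call to move; the robot and the scene stay as the last step left them, time stands still between calls to the robot, and variables do not carry over. Pictures are saved under pics/ and viewed, and the job is handed in when it is done.

Besides the shell and the picture viewer there is one more tool, called after "Emit:" by a JSON object that holds its "op" and its "data". send_rows: Moves the arm, as the interface text tells. Its arguments: {"type":"object","properties":{"commands":{"type":"array"},"grip_force":{"type":"number"}},"required":["commands"]}

```bash
mkdir -p pics
python3 - <<'E'
from workcell import env
import cv2,numpy as np
s=env.get_state();print({k:np.round(v,3).tolist() for k,v in s.items()})
for n in ["scene","top","wrist"]:
    c=env.camera(n);cv2.imwrite(f"pics/{n}0.png",c["img"][:,:,::-1])
    print(n,np.round(c["intrinsics"],2).tolist(),np.round(c.get("cam_to_world",c.get("mount")),4).tolist())
E
```

```text
{'t': 0.0, 'joints': [-1.272, 0.424, 1.631, -0.0, 1.089, -0.019], 'dq': [0.001, -0.001, 0.001, 0.003, -0.001, 0.002], 'joint_efforts': [-0.003, -54.464, -27.366, 0.064, 0.023, -0.0], 'position': [0.195, -0.593, 0.209], 'tcp_rot': [2.05, 0.33, -2.051], 'contact_force': [-0.317, 0.495, 0.108], 'wrist_torque': [-0.018, 0.036, -0.023], 'finger_gap': 1.0}
scene [[596.15, 0.0, 318.66], [0.0, 596.15, 237.78], [0.0, 0.0, 1.0]] [[0.8019, 0.5011, -0.3254, 1.0821], [0.5973, -0.6587, 0.4576, -0.7096], [0.0149, -0.5613, -0.8275, 1.3371], [0.0, 0.0, 0.0, 1.0]]
top [[574.57, 0.0, 318.88], [0.0, 574.57, 237.76], [0.0, 0.0, 1.0]] [[-0.0291, -0.9923, 0.1201, 0.3587], [-0.9996, 0.0298, 0.0037, 0.0197], [-0.0072, -0.1199, -0.9928, 1.6309], [0.0, 0.0, 0.0, 1.0]]
wrist [[371.65, 0.0, 318.46], [0.0, 371.65, 242.02], [0.0, 0.0, 1.0]] [[0.0006, -0.249, 0.9685, -0.1764], [1.0, -0.0005, -0.0008, 0.0008], [0.0006, 0.9685, 0.249, -0.0684], [0.0, 0.0, 0.0, 1.0]]
```

View pics/scene0.png

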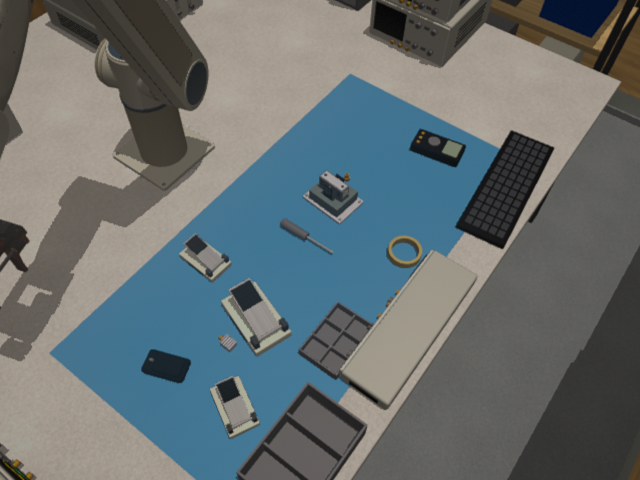

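View pics/top0.png

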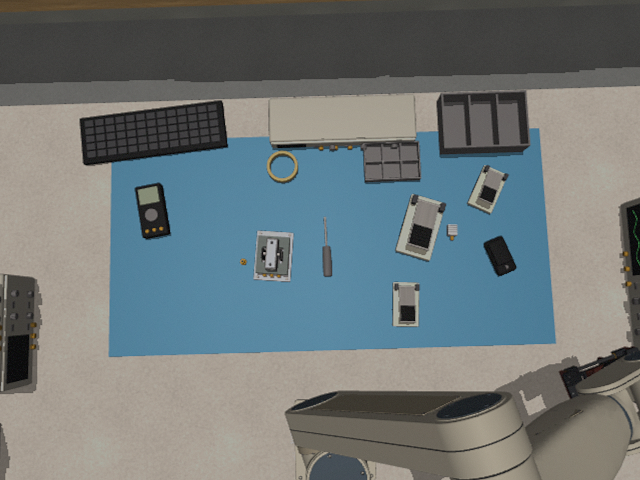

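View pics/wrist0.png

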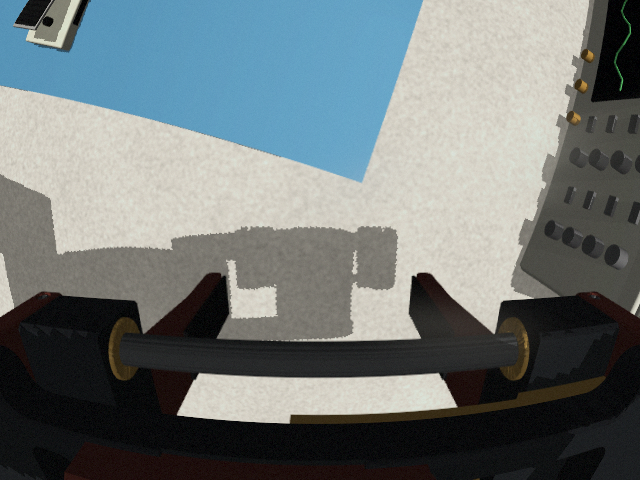

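Three pedal boxes appear in the top view: (420,227), (488,189) and (405,304). The one at (420,227) is clearly the largest and has the load block (452,231) beside it. The cassette and dock are at (272,256), with the brass adapter at (243,261). Next I'll enlarge both areas.

Run:
```python
import cv2,numpy as np
t=cv2.imread("pics/top0.png");s=cv2.imread("pics/scene0.png")
a=cv2.resize(t[185:275,385:475],(400,400),interpolation=cv2.INTER_CUBIC)
b=cv2.resize(t[220:290,235:305],(400,400),interpolation=cv2.INTER_CUBIC)
cv2.imwrite("pics/crop_top.png",np.hstack([a,b]))
a=cv2.resize(s[270:360,210:300],(400,400),interpolation=cv2.INTER_CUBIC)
b=cv2.resize(s[160:230,297:367],(400,400),interpolation=cv2.INTER_CUBIC)
cv2.imwrite("pics/crop_scene.png",np.hstack([a,b]))
```

```text
(no output)
```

View pics/crop_top.png

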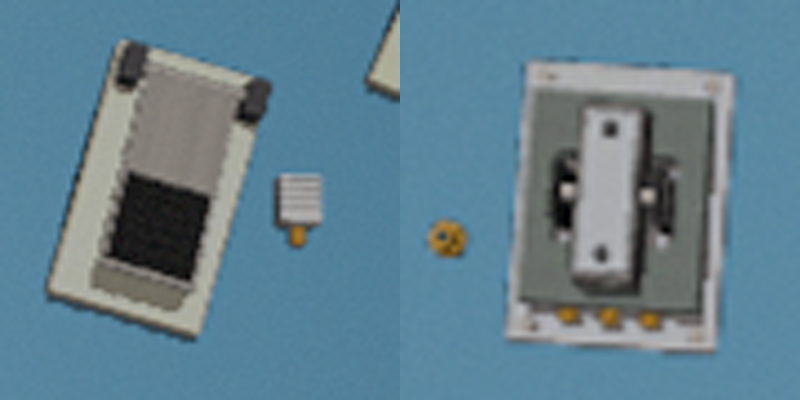

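View pics/crop_scene.png

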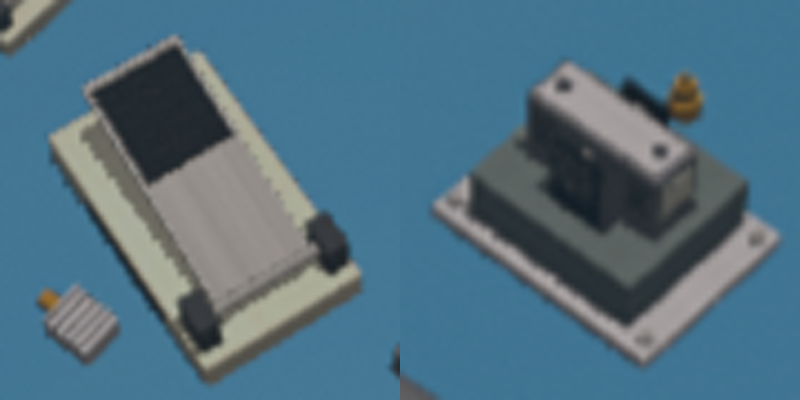

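```bash
cat > h.py <<'E'
import numpy as np,cv2
K={"scene":np.array([[596.15,0,318.66],[0,596.15,237.78],[0,0,1]]),"top":np.array([[574.57,0,318.88],[0,574.57,237.76],[0,0,1]])}
T={"scene":np.array([[0.8019,0.5011,-0.3254,1.0821],[0.5973,-0.6587,0.4576,-0.7096],[0.0149,-0.5613,-0.8275,1.3371],[0,0,0,1]]),
"top":np.array([[-0.0291,-0.9923,0.1201,0.3587],[-0.9996,0.0298,0.0037,0.0197],[-0.0072,-0.1199,-0.9928,1.6309],[0,0,0,1]])}
def back(n,uv,z):
    r=T[n][:3,:3]@np.linalg.inv(K[n])@np.array([uv[0],uv[1],1.]);o=T[n][:3,3];return o+r*(z-o[2])/r[2]
def wproj(mount,Kw,pos,rv,P):
    R=cv2.Rodrigues(np.array(rv))[0];M=np.eye(4);M[:3,:3]=R;M[:3,3]=pos
    p=np.linalg.inv(M@mount)@np.append(P,1);th=np.arctan2(np.hypot(p[0],p[1]),p[2]);ph=np.arctan2(p[1],p[0])
    return np.array([Kw[0,2]+Kw[0,0]*th*np.cos(ph),Kw[1,2]+Kw[0,0]*th*np.sin(ph)])
def wback(mount,Kw,pos,rv,uv,z):
    d=(np.array(uv)-Kw[:2,2])/Kw[0,0];th=np.hypot(*d);r=np.array([*(d/th*np.sin(th)),np.cos(th)])
    R=cv2.Rodrigues(np.array(rv))[0];o=R@mount[:3,3]+pos;r=R@mount[:3,:3]@r;return o+r*(z-o[2])/r[2]
E
python3 - <<'E'
from h import *
def A(p,o,s): return [o[0]+p[0]*s,o[1]+p[1]*s]
def show(nm,n,pts,o,s,zs):
    P=np.array([back(n,A(p,o,s),z) for p,z in zip(pts,zs)]);print(nm,n);print(P.round(4).tolist(),"mean",P.mean(0).round(4),"sides",np.linalg.norm(P-np.roll(P,-1,0),axis=1).round(3)," ang edges",np.degrees(np.arctan2(*(np.roll(P,-1,0)-P)[:,1::-1].T)).round(1))
tz=[.0677,.0677,.0843,.0843]
show("tread","top",[(128,172),(212,192),(193,282),(105,255)],(385,185),.225,tz)
show("tread","scene",[(152,184),(232,132),(178,40),(88,92)],(210,270),90/400,tz)
show("box","top",[(118,38),(272,82),(197,338),(48,295)],(385,185),.225,[.026]*4)
show("plate","top",[(128,60),(335,76),(316,350),(106,340)],(235,220),.175,[.01]*4)
show("plate","scene",[(33,210),(243,365),(380,238),(160,85)],(297,160),.175,[.01]*4)
show("cass","top",[(185,108),(250,110),(238,280),(172,275)],(235,220),.175,[.087]*4)
show("cass","scene",[(130,90),(282,185),(295,155),(165,60)],(297,160),.175,[.087]*4)
show("socket","top",[(132,90),(314,97),(300,312),(122,300)],(235,220),.175,[.044]*4)
E
```

```text
tread top
[[0.5789, -0.2361, 0.0677], [0.5648, -0.2872, 0.0677], [0.5078, -0.2695, 0.0843], [0.5259, -0.2169, 0.0843]] mean [ 0.5444 -0.2524  0.076 ] sides [0.053 0.062 0.056 0.059]  ang edges [-105.3  162.7   71.   -19.9]
tread scene
[[0.5684, -0.2835, 0.0677], [0.5823, -0.2337, 0.0677], [0.5293, -0.2141, 0.0843], [0.5117, -0.2679, 0.0843]] mean [ 0.5479 -0.2498  0.076 ] sides [0.052 0.059 0.057 0.061]  ang edges [  74.4  159.7 -108.1  -15.4]
box top
[[0.6712, -0.2408, 0.026], [0.6398, -0.3373, 0.026], [0.478, -0.2811, 0.026], [0.508, -0.1887, 0.026]] mean [ 0.5743 -0.262   0.026 ] sides [0.101 0.171 0.097 0.171]  ang edges [-108.   160.8   72.   -17.7]
plate top
[[0.5808, 0.2002, 0.01], [0.5697, 0.0972, 0.01], [0.4339, 0.1098, 0.01], [0.4418, 0.2133, 0.01]] mean [0.5066 0.1551 0.01  ] sides [0.104 0.136 0.104 0.14 ]  ang edges [-96.2 174.7  85.6  -5.4]
plate scene
[[0.441, 0.1093, 0.01], [0.5782, 0.0957, 0.01], [0.5873, 0.1989, 0.01], [0.4433, 0.2121, 0.01]] mean [0.5124 0.154  0.01  ] sides [0.138 0.104 0.145 0.103]  ang edges [ -5.7  85.  174.8 -91.2]
cass top
[[0.5465, 0.165, 0.087], [0.5447, 0.1342, 0.087], [0.4643, 0.1415, 0.087], [0.4675, 0.1725, 0.087]] mean [0.5057 0.1533 0.087 ] sides [0.031 0.081 0.031 0.079]  ang edges [-93.5 174.8  84.   -5.5]
cass scene
[[0.4708, 0.1474, 0.087], [0.5618, 0.1442, 0.087], [0.5563, 0.1627, 0.087], [0.473, 0.1726, 0.087]] mean [0.5155 0.1567 0.087 ] sides [0.091 0.019 0.084 0.025]  ang edges [ -2.  106.6 173.2 -94.9]
socket top
[[0.5614, 0.1947, 0.044], [0.5553, 0.106, 0.044], [0.4508, 0.1152, 0.044], [0.4592, 0.2012, 0.044]] mean [0.5067 0.1543 0.044 ] sides [0.089 0.105 0.086 0.102]  ang edges [-93.9 175.   84.5  -3.7]
```

```bash
cat >> h.py <<'E'
def delta(s,P,ydir_deg=None):
    R=cv2.Rodrigues(np.array(s["tcp_rot"]))[0];p=np.array(s["position"])
    print("R cols",R.round(3).tolist(),"off",(R.T@(np.array(P)-p)).round(4))
    if ydir_deg is not None:
        best=None
        for a in (ydir_deg,ydir_deg+180):
            a=np.radians(a);y=np.array([np.cos(a),np.sin(a),0]);x=np.array([0,0,-1.]);G=np.stack([x,y,np.cross(x,y)],1)
            v=np.degrees(cv2.Rodrigues(R.T@G)[0].ravel());print("turn",v.round(2))
E
python3 - <<'E'
from h import *
from workcell import env
s=env.get_state();delta(s,[.546,-.251,.13],-18);delta(s,[.546,-.251,.13],-18+90)
E
```

```text
R cols [[-0.0, 0.312, -0.95], [0.001, -0.95, -0.312], [-1.0, -0.001, -0.0]] off [ 0.0789 -0.2154 -0.4402]
turn [-5.379e+01 -3.000e-02  6.000e-02]
turn [1.2621e+02 7.0000e-02 4.0000e-02]
R cols [[-0.0, 0.312, -0.95], [0.001, -0.95, -0.312], [-1.0, -0.001, -0.0]] off [ 0.0789 -0.2154 -0.4402]
turn [-1.4379e+02 -8.0000e-02  3.0000e-02]
turn [3.621e+01 2.000e-02 6.000e-02]
```

Emit:
{"op": "send_rows", "data": {"commands": [{"jaw": 1,"offset": [0.05,-0.215,-0.44],"angular": [36,0,0]},{"jaw": 1,"offset": [0.05,-0.215,-0.44],"angular": [36,0,0]},{"jaw": 1,"offset": [0.05,-0.215,-0.44],"angular": [36,0,0]},{"jaw": 1,"offset": [0.05,-0.215,-0.44],"angular": [36,0,0]},{"jaw": 1,"offset": [0.05,-0.215,-0.44],"angular": [36,0,0]},{"jaw": 1,"offset": [0.05,-0.215,-0.44],"angular": [36,0,0]},{"jaw": 1,"offset": [0.05,-0.215,-0.44],"angular": [36,0,0]},{"jaw": 1,"offset": [0.05,-0.215,-0.44],"angular": [36,0,0]},{"jaw": 1,"offset": [0.05,-0.215,-0.44],"angular": [36,0,0]},{"jaw": 1,"offset": [0.05,-0.215,-0.44],"angular": [36,0,0]},{"jaw": 1,"offset": [0.05,-0.215,-0.44],"angular": [36,0,0]},{"jaw": 1,"offset": [0.05,-0.215,-0.44],"angular": [36,0,0]}], "grip_force": 20}}

```text
t: 1.65
position: [0.5453, -0.2531, 0.1595]
tcp_rot: [-2.053, 0.324, 2.053]
contact_force: [-0.8, 0.3, -0.9]
finger_gap: 0.006
```

Run:
```python
from h import *
from workcell import env
s=env.get_state();print(s["t"],s["finger_gap"],s["contact_force"],s["position"]);delta(s,[.546,-.251,.084],-108)
c=env.camera("wrist");im=c["img"][:,:,::-1].copy()
for P in [[.546,-.251,.076]]:
    u=wproj(c["mount"],c["intrinsics"],s["position"],s["tcp_rot"],P);print(u);cv2.circle(im,tuple(int(x) for x in u),4,(0,0,255),1)
cv2.imwrite("pics/w1.png",im)
```

```text
1.65 0.005812748160905499 [-0.81152894  0.28586966 -0.94714184] [ 0.54531411 -0.253129    0.15948331]
R cols [[0.0, -0.307, -0.952], [-0.0, -0.952, 0.307], [-1.0, 0.0, -0.0]] off [ 0.0755 -0.0022  0.    ]
turn [ 0.1  -0.01 -0.01]
turn [-1.799e+02  1.000e-02 -1.000e-02]
[315.26077154 244.43989253]
```

View pics/w1.png

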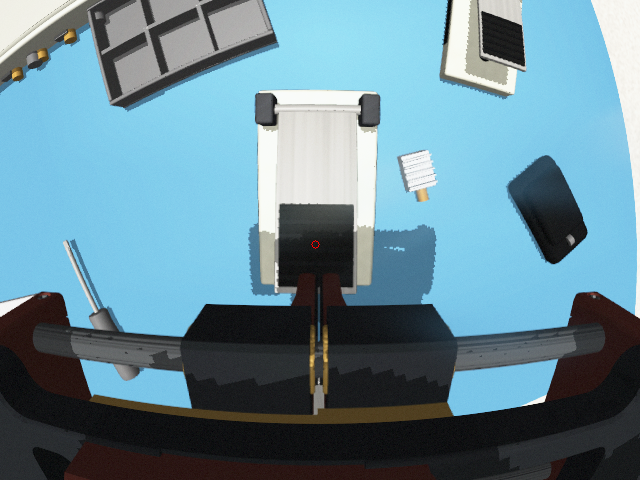

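Emit:
{"op": "send_rows", "data": {"commands": [{"jaw": 1,"offset": [0.055,-0.002,0],"angular": [0,0,0]},{"jaw": 1,"offset": [0.07,-0.002,0],"angular": [0,0,0]},{"jaw": 1,"offset": [0.08,-0.002,0],"angular": [0,0,0]},{"jaw": 1,"offset": [0.09,-0.002,0],"angular": [0,0,0]},{"jaw": 1,"offset": [0.1,-0.002,0],"angular": [0,0,0]},{"jaw": 1,"offset": [0.102,-0.002,0],"angular": [0,0,0]},{"jaw": 1,"offset": [0.102,-0.002,0],"angular": [0,0,0]},{"jaw": 1,"offset": [0.102,-0.002,0],"angular": [0,0,0]}]}}

```text
t: 2.7
position: [0.547, -0.2502, 0.0578]
tcp_rot: [-2.055, 0.322, 2.053]
contact_force: [-1.8, -2.8, 3.4]
finger_gap: 0.008
```

Run:
```python
from h import *
from workcell import env
s=env.get_state();print(s["t"],s["contact_force"],s["position"])
c=env.camera("wrist")["img"][:,:,::-1];t=env.camera("scene")["img"][:,:,::-1]
print(env.get_state()["contact_force"])
cv2.imwrite("pics/w2.png",np.hstack([cv2.resize(c[60:360,170:470],(400,400)),cv2.resize(t[270:360,210:300],(400,400),interpolation=2)]))
```

```text
2.7 [-1.82617423 -2.76025087  3.43164863] [ 0.54696619 -0.25024058  0.05783031]
[-1.96260902 -1.09389201  3.18798386]
```

View pics/w2.png

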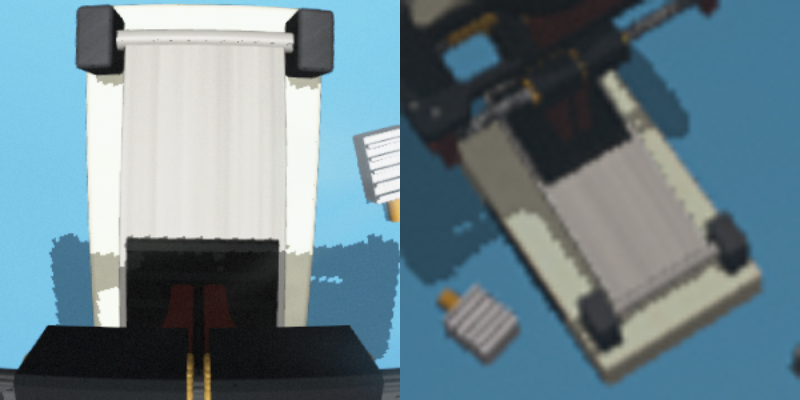

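The picture shows the fingertips on the tread with the pedal nearly level. I'll press slowly on to the stop.

Emit:
{"op": "send_rows", "data": {"commands": [{"jaw": 1,"offset": [0.002,0,0],"angular": [0,0,0]},{"jaw": 1,"offset": [0.004,0,0],"angular": [0,0,0]},{"jaw": 1,"offset": [0.005,0,0],"angular": [0,0,0]},{"jaw": 1,"offset": [0.005,0,0],"angular": [0,0,0]}]}}

```text
t: 3.3
position: [0.5464, -0.2499, 0.052]
tcp_rot: [-2.053, 0.321, 2.055]
contact_force: [-3.3, 0.9, 5.2]
finger_gap: 0.006
```

Emit:
{"op": "send_rows", "data": {"commands": [{"jaw": 1,"offset": [0.002,0,0],"angular": [0,0,0]},{"jaw": 1,"offset": [0.003,0,0],"angular": [0,0,0]},{"jaw": 1,"offset": [0.003,0,0],"angular": [0,0,0]}]}}

```text
t: 3.68
position: [0.5463, -0.2498, 0.0491]
tcp_rot: [-2.053, 0.321, 2.055]
contact_force: [-2.8, 0.3, 5.6]
finger_gap: 0.005
```

Run:
```python
from h import *
from workcell import env
s=env.get_state();print(s["t"],s["contact_force"],s["position"])
c=env.camera("wrist")["img"][:,:,::-1];t=env.camera("scene")["img"][:,:,::-1];p=env.camera("top")["img"][:,:,::-1]
cv2.imwrite("pics/w3.png",np.hstack([cv2.resize(c[60:360,170:470],(400,400)),cv2.resize(t[270:360,210:300],(400,400),interpolation=2)]))
cv2.imwrite("pics/t3.png",cv2.resize(p[180:280,370:470],(600,600),interpolation=2))
```

```text
3.675 [-2.76869514  0.33268254  5.61447627] [ 0.54630483 -0.24983295  0.04907781]
```

View pics/w3.png

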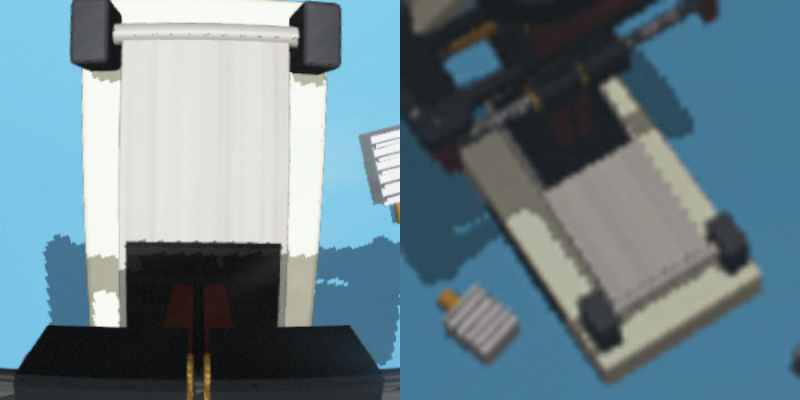

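View pics/t3.png

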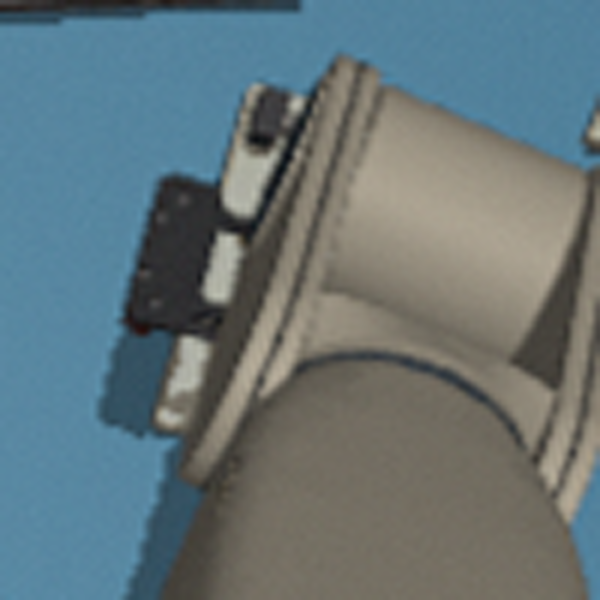

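Run:
```python
from h import *
from workcell import env
s=env.get_state();c=env.camera("wrist");im=c["img"]
print(s["t"],s["joints"])
d=np.array([np.cos(np.radians(-18)),np.sin(np.radians(-18))])
H=np.array([.546,-.251])+d*.105*np.cos(.28)
for a in (0,.1,.15,.2,.24,.28,.32):
    e=.28-a; xy=H-d*.075*np.cos(e);xh=H
    print(a,wproj(c["mount"],c["intrinsics"],s["position"],s["tcp_rot"],[*xy,.047+.075*np.sin(e)]).round(1),wproj(c["mount"],c["intrinsics"],s["position"],s["tcp_rot"],[*H,.047]).round(1))
g=im[200:260,290:350].mean(2).mean(1);print(g.round().astype(int).tolist())
# w3 border crop width at y=150..240
for r in (130,180,225,235): 
    print(r,im[r,240:410:1].mean(1).astype(int).tolist()[::2])
```

```text
3.825 [-4.48741132e-01  6.05663325e-01  1.76984145e+00  5.63234952e-05
  7.67072554e-01  1.43258323e+00]
0 [321.1 240.3] [321.4  81.9]
0.1 [321. 240.] [321.4  81.9]
0.15 [320.9 239.2] [321.4  81.9]
0.2 [320.9 238.1] [321.4  81.9]
0.24 [320.9 237. ] [321.4  81.9]
0.28 [320.8 235.7] [321.4  81.9]
0.32 [320.8 234.2] [321.4  81.9]
[225, 225, 225, 225, 225, 225, 225, 225, 224, 224, 224, 224, 224, 224, 224, 224, 224, 224, 224, 224, 224, 224, 224, 224, 224, 224, 224, 224, 224, 224, 224, 224, 224, 224, 224, 224, 224, 224, 224, 223, 214, 154, 66, 39, 37, 39, 47, 46, 44, 41, 36, 29, 23, 22, 21, 21, 21, 20, 20, 20]
130 [247, 247, 247, 247, 247, 247, 247, 247, 247, 247, 206, 227, 226, 222, 222, 225, 224, 226, 223, 225, 224, 222, 222, 221, 226, 229, 228, 228, 228, 227, 227, 225, 226, 224, 230, 229, 227, 226, 227, 226, 224, 224, 225, 224, 225, 224, 220, 216, 218, 221, 215, 217, 218, 223, 227, 224, 221, 224, 225, 225, 225, 228, 227, 224, 222, 223, 221, 222, 214, 216, 217, 216, 218, 198, 247, 247, 247, 247, 247, 247, 247, 247, 247, 247, 247]
180 [247, 246, 246, 246, 246, 246, 247, 247, 247, 236, 214
[... 531 characters left out ...]
 226, 223, 228, 229, 227, 224, 224, 223, 222, 222, 224, 222, 225, 224, 223, 221, 216, 219, 219, 213, 220, 222, 225, 224, 221, 224, 225, 225, 225, 224, 224, 223, 218, 223, 225, 225, 220, 210, 217, 217, 219, 223, 233, 247, 247, 247, 247, 247, 247, 247, 248, 246, 246, 238]
235 [247, 246, 247, 247, 246, 247, 247, 246, 246, 244, 229, 227, 221, 218, 221, 222, 223, 222, 222, 225, 222, 220, 217, 222, 229, 228, 227, 226, 226, 226, 224, 224, 226, 228, 229, 226, 226, 225, 224, 223, 221, 224, 224, 224, 222, 224, 221, 219, 219, 218, 215, 220, 223, 225, 224, 220, 224, 225, 227, 226, 224, 225, 223, 215, 224, 226, 225, 220, 213, 218, 218, 219, 217, 231, 248, 248, 248, 247, 247, 247, 246, 246, 246, 245, 229]
```

Run:
```python
from h import *
from workcell import env
s=env.get_state();c=env.camera("wrist");im=c["img"]
d=np.array([np.cos(np.radians(-18)),np.sin(np.radians(-18))]);n=np.array([-d[1],d[0]])
H=np.array([.546,-.251])+d*.105*np.cos(.28)
P=lambda xy,z:wproj(c["mount"],c["intrinsics"],s["position"],s["tcp_rot"],[*xy,z])
for a in (0,.1,.2,.24,.26,.28,.30):
    e=.28-a;o=[]
    for L in (.03,.05,.07):
        xy=H-d*L*np.cos(e);z=.047+L*np.sin(e)
        A=P(xy+.03*n,z);B=P(xy-.03*n,z);o+=[((A+B)/2)[1].round(0),(B-A)[0].round(1)]
    print(a,o)
def edges(r):
    g=im[r-1:r+2].mean(0)[:,:].mean(1);
    gr=np.abs(np.diff(g));l=255+np.argmax(gr[255:268]);q=378+np.argmax(gr[378:395]);return l,q,q-l
for r in (130,145,160,175,190,205,220,235): print(r,edges(r))
cv2.imwrite("pics/c4.png",cv2.resize(im[60:300,220:420,::-1],(600,720))[:600])
```

```text
0 [np.float64(142.0), np.float64(131.3), np.float64(185.0), np.float64(133.9), np.float64(229.0), np.float64(135.4)]
0.1 [np.float64(143.0), np.float64(129.1), np.float64(186.0), np.float64(130.1), np.float64(229.0), np.float64(129.9)]
0.2 [np.float64(144.0), np.float64(126.9), np.float64(186.0), np.float64(126.4), np.float64(228.0), np.float64(124.9)]
0.24 [np.float64(145.0), np.float64(126.1), np.float64(186.0), np.float64(125.0), np.float64(227.0), np.float64(123.0)]
0.26 [np.float64(145.0), np.float64(125.7), np.float64(186.0), np.float64(124.3), np.float64(227.0), np.float64(122.1)]
0.28 [np.float64(145.0), np.float64(125.2), np.float64(186.0), np.float64(123.7), np.float64(226.0), np.float64(121.2)]
0.3 [np.float64(145.0), np.float64(124.8), np.float64(185.0), np.float64(123.0), np.float64(225.0), np.float64(120.3)]
130 (np.int64(259), np.int64(386), np.int64(127))
145 (np.int64(258), np.int64(387), np.int64(129))
160 (np.int64(258), np.int64(386), np.int64(128))
175 (np.int64(258), np.int64(387), np.int64(129))
190 (np.int64(258), np.int64(386), np.int64(128))
205 (np.int64(257), np.int64(386), np.int64(129))
220 (np.int64(257), np.int64(386), np.int64(129))
235 (np.int64(258), np.int64(385), np.int64(127))
```

View pics/c4.png

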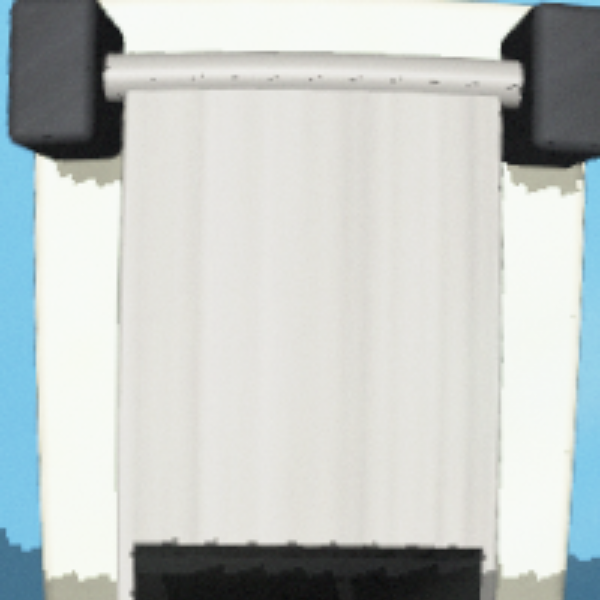

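Force (about 6.5 N after removing the bias) and the flat plate-width profile (about 128 px, where a level plate should go from 125 to 121) both put the pedal near 0.15 rad, so it hasn't reached the stop. I'll press further in small steps, watching for the force to jump.

Emit:
{"op": "send_rows", "data": {"commands": [{"jaw": 1,"offset": [0.002,0,0],"angular": [0,0,0]},{"jaw": 1,"offset": [0.004,0,0],"angular": [0,0,0]},{"jaw": 1,"offset": [0.005,0,0],"angular": [0,0,0]},{"jaw": 1,"offset": [0.005,0,0],"angular": [0,0,0]}]}}

```text
t: 4.42
position: [0.5459, -0.2497, 0.044]
tcp_rot: [-2.052, 0.321, 2.056]
contact_force: [-4.5, 0.5, 5.9]
finger_gap: 0.003
```

```bash
cat > pw.py <<'E'
from h import *
from workcell import env
import sys
s=env.get_state();c=env.camera("wrist");im=c["img"];print(s["t"],s["position"],s["contact_force"])
d=np.array([np.cos(np.radians(-18)),np.sin(np.radians(-18))]);n=np.array([-d[1],d[0]])
H=np.array([.546,-.251])+d*.105*np.cos(.28)
P=lambda xy,z:wproj(c["mount"],c["intrinsics"],s["position"],s["tcp_rot"],[*xy,z])
for a in (.15,.2,.28):
    e=.28-a;o=[]
    for L in (.03,.05,.07):
        xy=H-d*L*np.cos(e);z=.047+L*np.sin(e)
        A=P(xy+.03*n,z);B=P(xy-.03*n,z);o+=[float(((A+B)/2)[1].round(0)),float((B-A)[0].round(1))]
    print(a,o)
cv2.imwrite("pics/"+sys.argv[1],np.hstack([cv2.resize(im[60:360,170:470,::-1],(400,400)),cv2.resize(env.camera("scene")["img"][270:360,210:300,::-1],(400,400),interpolation=2)]))
def edges(r):
    g=im[r-1:r+2].mean(0).mean(1);gr=np.abs(np.diff(g));l=250+np.argmax(gr[250:275]);q=370+np.argmax(gr[370:398]);return int(q-l)
print([(r,edges(r)) for r in (145,160,175,190,205,220,230)])
E
python3 pw.py w5.png
```

```text
4.425 [ 0.54593428 -0.24967365  0.04400931] [-4.51194096  0.4829927   5.94217624]
0.15 [143.0, 131.9, 187.0, 132.1, 230.0, 131.1]
0.2 [143.0, 130.7, 187.0, 130.2, 229.0, 128.5]
0.28 [144.0, 128.9, 186.0, 127.3, 227.0, 124.6]
[(145, 131), (160, 131), (175, 131), (190, 129), (205, 130), (220, 129), (230, 129)]
```

View pics/w5.png

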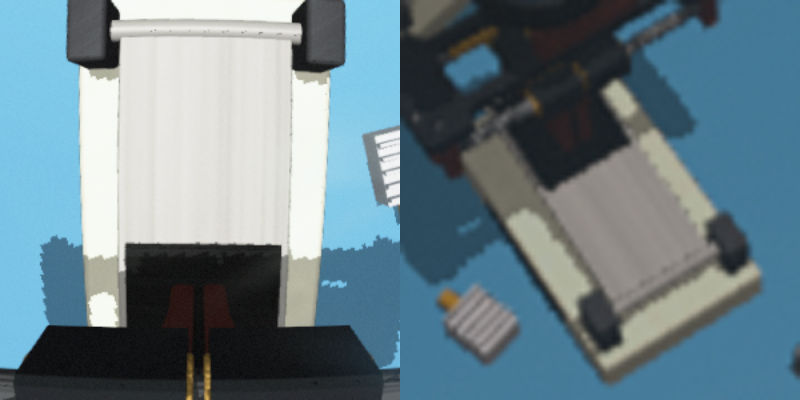

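Now about 0.2 rad and still moving smoothly, so I'll keep going.

Emit:
{"op": "send_rows", "data": {"commands": [{"jaw": 1,"offset": [0.003,0,0],"angular": [0,0,0]},{"jaw": 1,"offset": [0.006,0,0],"angular": [0,0,0]},{"jaw": 1,"offset": [0.007,0,0],"angular": [0,0,0]},{"jaw": 1,"offset": [0.007,0,0],"angular": [0,0,0]}]}}

```text
t: 5.03
position: [0.5457, -0.2496, 0.037]
tcp_rot: [-2.051, 0.321, 2.056]
contact_force: [-4.9, 0.8, 7.3]
finger_gap: 0.008
```

```bash
python3 pw.py w6.png
```

```text
5.025 [ 0.54570201 -0.24956548  0.03699094] [-4.9053913   0.81446567  7.3431675 ]
0.15 [142.0, 137.5, 188.0, 137.7, 233.0, 136.6]
0.2 [143.0, 136.2, 188.0, 135.7, 232.0, 133.8]
0.28 [143.0, 134.3, 187.0, 132.5, 230.0, 129.6]
[(145, 135), (160, 134), (175, 135), (190, 134), (205, 132), (220, 132), (230, 131)]
```

Emit:
{"op": "send_rows", "data": {"commands": [{"jaw": 1,"offset": [0.002,0,0],"angular": [0,0,0]},{"jaw": 1,"offset": [0.004,0,0],"angular": [0,0,0]},{"jaw": 1,"offset": [0.004,0,0],"angular": [0,0,0]}]}}

```text
t: 5.5
position: [0.5456, -0.2496, 0.0334]
tcp_rot: [-2.051, 0.321, 2.056]
contact_force: [-5.5, 0.9, 9.7]
finger_gap: 0.006
```

```bash
python3 pw.py w7.png
```

```text
5.5 [ 0.54562637 -0.24957939  0.03335629] [-5.48905076  0.94026468  9.71033737]
0.15 [142.0, 140.6, 188.0, 140.8, 235.0, 139.6]
0.2 [142.0, 139.3, 188.0, 138.7, 234.0, 136.7]
0.28 [143.0, 137.3, 188.0, 135.4, 232.0, 132.3]
[(145, 136), (160, 136), (175, 135), (190, 135), (205, 134), (220, 133), (230, 132)]
```

View pics/w7.png

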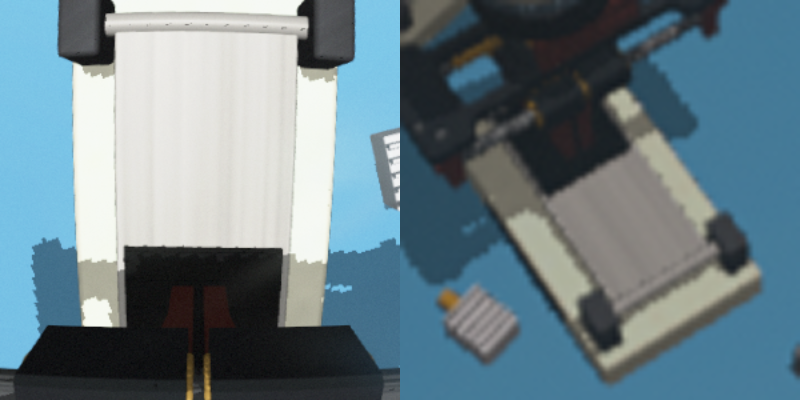

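Emit:
{"op": "send_rows", "data": {"commands": [{"jaw": 1,"offset": [0.002,0,0],"angular": [0,0,0]},{"jaw": 1,"offset": [0.002,0,0],"angular": [0,0,0]},{"jaw": 1,"offset": [0.002,0,0],"angular": [0,0,0]}]}}

```text
t: 5.98
position: [0.5457, -0.2496, 0.0328]
tcp_rot: [-2.052, 0.321, 2.056]
contact_force: [-9.8, 3.4, 24.2]
finger_gap: 0.003
```

```bash
python3 pw.py w8.png
```

```text
5.975 [ 0.54568417 -0.24959889  0.03281515] [-9.78918188  3.37372782 24.17098439]
0.15 [142.0, 141.0, 189.0, 141.3, 236.0, 140.0]
0.2 [143.0, 139.7, 189.0, 139.1, 234.0, 137.1]
0.28 [143.0, 137.7, 188.0, 135.8, 232.0, 132.7]
[(145, 138), (160, 137), (175, 136), (190, 134), (205, 134), (220, 132), (230, 132)]
```

Run:
```python
from h import *
from workcell import env
c=env.camera("wrist");m=c["mount"]
for gap in (0,.044):
  for x in (.008,0,-.011,-.02,-.04,-.06):
    print(gap,x,[wproj(m,c["intrinsics"],np.zeros(3),np.zeros(3),np.array([x,sg*gap,z])).round(0).tolist() for sg in (-1,1) for z in (-.01,0)])
cv2.imwrite("pics/w9.png",cv2.resize(c["img"][240:400,220:420,::-1],(800,640),interpolation=2)[:600])
```

```text
0 0.008 [[318.0, 263.0], [318.0, 281.0], [318.0, 263.0], [318.0, 281.0]]
0 0 [[318.0, 268.0], [318.0, 286.0], [318.0, 268.0], [318.0, 286.0]]
0 -0.011 [[318.0, 275.0], [318.0, 295.0], [318.0, 275.0], [318.0, 295.0]]
0 -0.02 [[318.0, 282.0], [318.0, 302.0], [318.0, 282.0], [318.0, 302.0]]
0 -0.04 [[318.0, 299.0], [318.0, 322.0], [318.0, 299.0], [318.0, 322.0]]
0 -0.06 [[318.0, 322.0], [318.0, 347.0], [318.0, 322.0], [318.0, 347.0]]
0.044 0.008 [[235.0, 263.0], [236.0, 280.0], [401.0, 263.0], [400.0, 280.0]]
0.044 0 [[232.0, 267.0], [233.0, 286.0], [405.0, 267.0], [403.0, 286.0]]
0.044 -0.011 [[227.0, 274.0], [228.0, 294.0], [410.0, 274.0], [408.0, 294.0]]
0.044 -0.02 [[222.0, 281.0], [224.0, 301.0], [414.0, 281.0], [412.0, 301.0]]
0.044 -0.04 [[211.0, 298.0], [213.0, 320.0], [426.0, 298.0], [423.0, 320.0]]
0.044 -0.06 [[196.0, 319.0], [200.0, 343.0], [440.0, 319.0], [437.0, 343.0]]
```

View pics/w9.png

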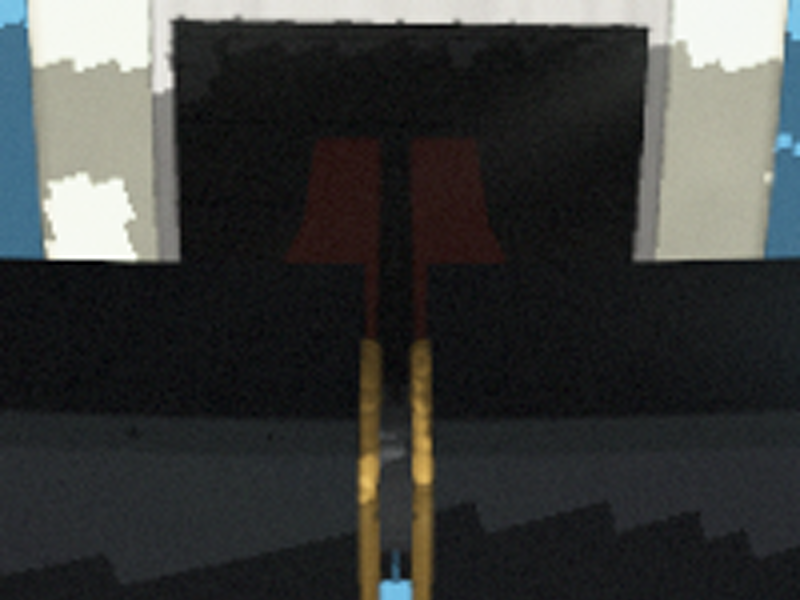

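Clear stop: the force jumped to 24 N with no further motion and the plate is level. The tip touches about 14 mm behind the reported TCP, not 8 mm ahead of it, so I'll check that before grasping. Now I'll hold, then release.

Emit:
{"op": "send_rows", "data": {"commands": [{"jaw": 1,"offset": [0,0,0],"angular": [0,0,0]},{"jaw": 1,"offset": [0,0,0],"angular": [0,0,0]},{"jaw": 1,"offset": [0,0,0],"angular": [0,0,0]},{"jaw": 1,"offset": [0,0,0],"angular": [0,0,0]},{"jaw": 1,"offset": [-0.02,0,0],"angular": [0,0,0]},{"jaw": 1,"offset": [-0.06,0,0],"angular": [0,0,0]},{"jaw": 1,"offset": [-0.12,0,0],"angular": [0,0,0]},{"jaw": 1,"offset": [-0.16,0,0],"angular": [0,0,0]},{"jaw": 0,"offset": [-0.16,0,0],"angular": [0,0,0]},{"jaw": 0,"offset": [-0.16,0,0],"angular": [0,0,0]},{"jaw": 0,"offset": [-0.16,0,0],"angular": [0,0,0]}]}}

```text
t: 7.5
position: [0.5458, -0.2495, 0.1893]
tcp_rot: [-2.05, 0.32, 2.057]
contact_force: [0.6, 0.6, -0.4]
finger_gap: 0.306
```

Run:
```python
from h import *
from workcell import env
s=env.get_state();print(s["t"],s["finger_gap"],s["contact_force"],s["position"]);delta(s,[.508,.154,.19],-95.3)
c=env.camera("wrist");cv2.imwrite("pics/w10.png",c["img"][:,:,::-1])
c=env.camera("scene");cv2.imwrite("pics/s10.png",c["img"][:,:,::-1])
```

```text
7.5 0.3055078950310624 [ 0.62067478  0.63901755 -0.35515491] [ 0.54575818 -0.24948173  0.18928768]
R cols [[-0.003, -0.305, -0.952], [0.001, -0.952, 0.305], [-1.0, -0.001, 0.003]] off [-0.     -0.3727  0.1592]
turn [-12.49   0.18   0.05]
turn [ 1.6751e+02  7.0000e-02 -2.6000e-01]
```

View pics/w10.png

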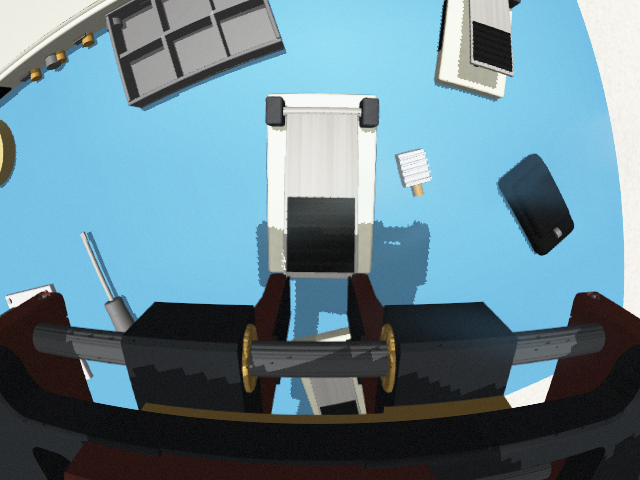

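View pics/s10.png

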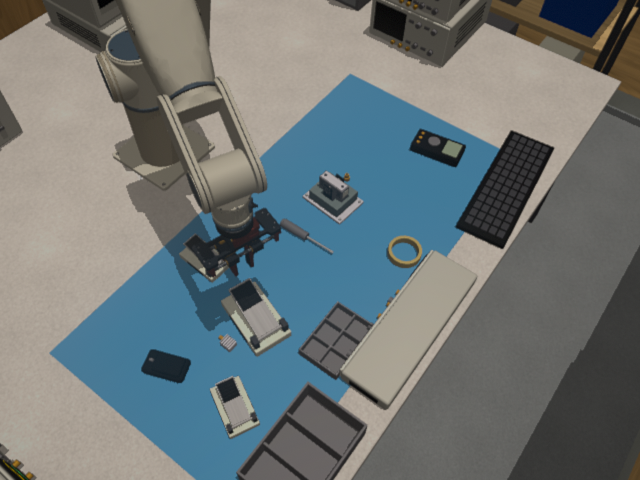

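The pedal is up again (wrist view, tread at (320,235)). Next I'll open the gripper fully and move above the cassette.

Emit:
{"op": "send_rows", "data": {"commands": [{"jaw": 0,"offset": [0,-0.372,0.159],"angular": [-12.5,0,0]},{"jaw": 0,"offset": [0,-0.372,0.159],"angular": [-12.5,0,0]},{"jaw": 0,"offset": [0,-0.372,0.159],"angular": [-12.5,0,0]},{"jaw": 0,"offset": [0,-0.372,0.159],"angular": [-12.5,0,0]},{"jaw": 0,"offset": [0,-0.372,0.159],"angular": [-12.5,0,0]},{"jaw": 0,"offset": [0,-0.372,0.159],"angular": [-12.5,0,0]},{"jaw": 0,"offset": [0,-0.372,0.159],"angular": [-12.5,0,0]},{"jaw": 0,"offset": [0,-0.372,0.159],"angular": [-12.5,0,0]},{"jaw": 0,"offset": [0,-0.372,0.159],"angular": [-12.5,0,0]},{"jaw": 0,"offset": [0,-0.372,0.159],"angular": [-12.5,0,0]},{"jaw": 0,"offset": [0,-0.372,0.159],"angular": [-12.5,0,0]}]}}

```text
t: 8.98
position: [0.5092, 0.1517, 0.1912]
tcp_rot: [-2.173, 0.102, 2.173]
contact_force: [0.7, 0.8, 0.7]
finger_gap: 0.998
```

Run:
```python
from h import *
from workcell import env
s=env.get_state();print(s["t"],s["finger_gap"],s["contact_force"],s["position"]);delta(s,[.508,.154,.14],-95.3)
c=env.camera("wrist");im=c["img"][:,:,::-1].copy();cv2.imwrite("pics/w11r.png",im)
a=np.radians(-5.3);X=np.array([np.cos(a),np.sin(a)]);Y=np.array([-X[1],X[0]]);C=np.array([.508,.154])
for x,y,z in [(0,0,.087),(.042,.015,.087),(.042,-.015,.087),(-.042,.015,.087),(-.042,-.015,.087),(.052,.044,.044),(.052,-.044,.044),(.07,.052,.01),(.07,-.052,.01)]:
    u=wproj(c["mount"],c["intrinsics"],s["position"],s["tcp_rot"],[*(C+x*X+y*Y),z]);cv2.circle(im,tuple(int(round(x)) for x in u),3,(0,0,255),1)
cv2.imwrite("pics/w11.png",im)
sc=env.camera("scene")["img"][:,:,::-1];cv2.imwrite("pics/s11.png",cv2.resize(sc[90:240,240:440],(800,600),interpolation=2))
```

```text
8.975 0.9982712599307175 [0.68415347 0.82096212 0.70634587] [0.50918227 0.15168361 0.19124959]
R cols [[-0.0, -0.094, -0.996], [-0.0, -0.996, 0.094], [-1.0, 0.0, 0.0]] off [ 0.0512 -0.0022  0.0014]
turn [-0.09  0.   -0.  ]
turn [ 1.7991e+02 -1.0000e-02 -1.0000e-02]
```

View pics/w11.png

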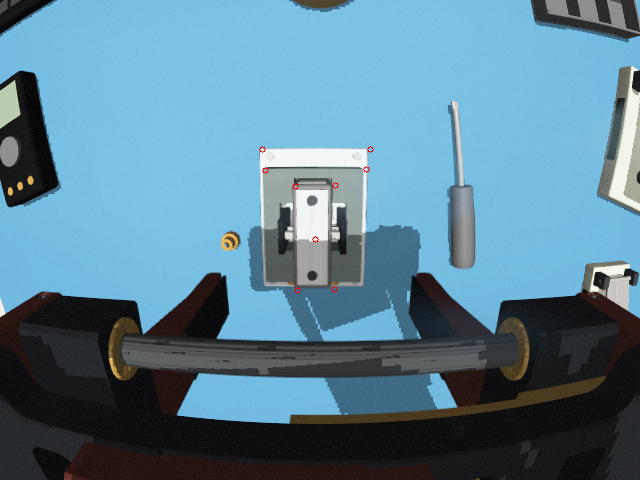

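View pics/s11.png

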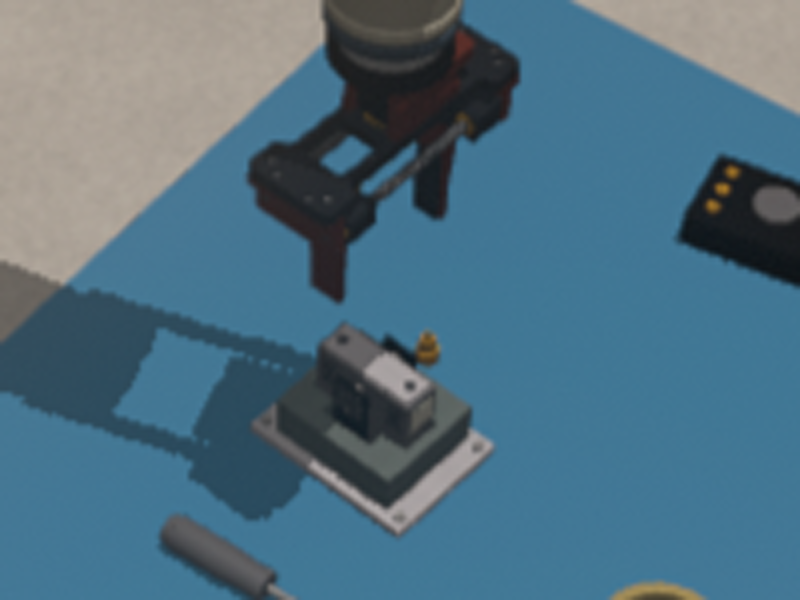

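Run:
```python
from h import *
from workcell import env
# bottom tip edges: near finger left(315,295) right(342,302); far (418,213)-(443,218)
pts=[(313,293),(342,301),(416,210),(443,218)]
for z in (.18,.19,.2,.205,.21):
    P=np.array([back("scene",(240+x/4,90+y/4),z) for x,y in pts]);print(z,P[:,:2].round(3).tolist(),P.mean(0).round(4),np.linalg.norm(P[0]-P[2]).round(4))
s=env.get_state();c=env.camera("wrist")
im=cv2.imread("pics/w11r.png");cv2.imwrite("pics/w12.png",cv2.resize(im[140:310,250:380],(600,785),interpolation=2)[:600])
# fit z,xy offset using corners observed
```

```text
0.18 [[0.488, 0.115], [0.507, 0.121], [0.499, 0.214], [0.517, 0.219]] [0.503 0.167 0.18 ] 0.0996
0.19 [[0.494, 0.108], [0.512, 0.113], [0.504, 0.206], [0.522, 0.211]] [0.508  0.1594 0.19  ] 0.0988
0.2 [[0.499, 0.1], [0.517, 0.106], [0.509, 0.198], [0.527, 0.203]] [0.513  0.1518 0.2   ] 0.0979
0.205 [[0.501, 0.097], [0.52, 0.103], [0.512, 0.194], [0.53, 0.199]] [0.5155 0.148  0.205 ] 0.0975
0.21 [[0.504, 0.093], [0.522, 0.099], [0.514, 0.19], [0.532, 0.195]] [0.518  0.1442 0.21  ] 0.097
```

View pics/w12.png

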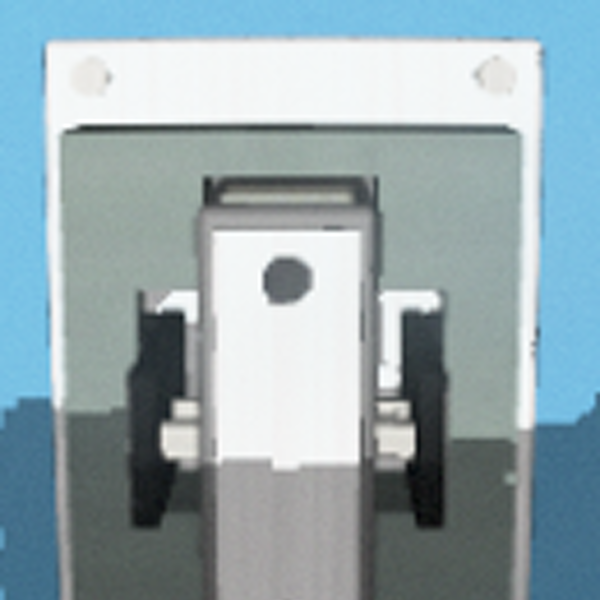

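```bash
cat > fit.py <<'E'
from h import *
from workcell import env
from scipy.optimize import least_squares
def fit(obs,s,c):
    def r(p):
        a=p[2];X=np.array([np.cos(a),np.sin(a)]);Y=np.array([-X[1],X[0]]);o=[]
        for (x,y,z),u in obs:
            q=wproj(c["mount"],c["intrinsics"],np.array(s["position"])+[0,0,p[3]],s["tcp_rot"],[*(p[:2]+x*X+y*Y),z])-u;o+=list(q)
        return np.array(o)
    f=least_squares(r,[.508,.154,-.09,.0]);print("C",f.x[:2].round(4),"yaw",np.degrees(f.x[2]).round(2),"dz",f.x[3].round(4));print(f.fun.reshape(-1,2).round(1).tolist());return f.x
E
python3 - <<'E'
from fit import *
s=env.get_state();c=env.camera("wrist")
k=130/600
w=lambda x,y:np.array([250+x*k,140+y*k])
obs=[((.07,.052,.01),w(47,42)),((.07,-.052,.01),w(541,42)),((.052,.044,.044),w(62,130)),((.052,-.044,.044),w(522,130)),((.042,.015,.087),w(199,207)),((.042,-.015,.087),w(380,207))]
x=fit(obs,s,c);delta(s,[x[0],x[1],.14],np.degrees(x[2])-90)
E
```

```text
C [0.5085 0.1566] yaw -5.43 dz 0.0043
[[0.1, -0.3], [0.2, -0.4], [0.1, 0.8], [0.1, 0.7], [-0.1, -0.3], [-0.3, -0.4]]
R cols [[0.0, -0.093, -0.996], [0.0, -0.996, 0.093], [-1.0, -0.0, -0.0]] off [ 0.0513 -0.0044  0.0011]
turn [ 0.09 -0.    0.  ]
turn [-179.91   -0.     -0.  ]
```

Residuals are under 1 px. This puts the cassette at (0.5085, 0.1566) with yaw -5.4°, and the reported TCP height agrees within 4 mm. Three independent cues (pedal stop, wrist view, scene view) put the real fingertips about 12 mm behind the reported TCP, so I'll descend part way and look again.

Emit:
{"op": "send_rows", "data": {"commands": [{"jaw": 0,"offset": [0.04,-0.0045,0.001],"angular": [0,0,0]},{"jaw": 0,"offset": [0.08,-0.0045,0.001],"angular": [0,0,0]},{"jaw": 0,"offset": [0.11,-0.0045,0.001],"angular": [0,0,0]},{"jaw": 0,"offset": [0.12,-0.0045,0.001],"angular": [0,0,0]},{"jaw": 0,"offset": [0.12,-0.0045,0.001],"angular": [0,0,0]},{"jaw": 0,"offset": [0.12,-0.0045,0.001],"angular": [0,0,0]}]}}

```text
t: 9.93
position: [0.5094, 0.1576, 0.0724]
tcp_rot: [-2.176, 0.1, 2.172]
contact_force: [-0.0, -0.7, 0.2]
finger_gap: 1.001
```

Run:
```python
from h import *
from workcell import env
s=env.get_state();print(s["t"],s["finger_gap"],s["contact_force"],s["position"]);delta(s,[.5085,.1566,.038],-95.4)
c=env.camera("wrist")["img"][:,:,::-1];cv2.imwrite("pics/w13.png",c)
sc=env.camera("scene")["img"][:,:,::-1];cv2.imwrite("pics/s13.png",cv2.resize(sc[120:240,260:420],(800,600),interpolation=2))
```

```text
9.925 1.0012994297943372 [-0.00449012 -0.67095254  0.18679864] [0.50936001 0.15755452 0.07244161]
R cols [[0.002, -0.092, -0.996], [0.001, -0.996, 0.092], [-1.0, -0.001, -0.002]] off [0.0344 0.0011 0.0008]
turn [ 0.11 -0.11  0.04]
turn [-1.7989e+02 -7.0000e-02 -1.7000e-01]
```

View pics/w13.png

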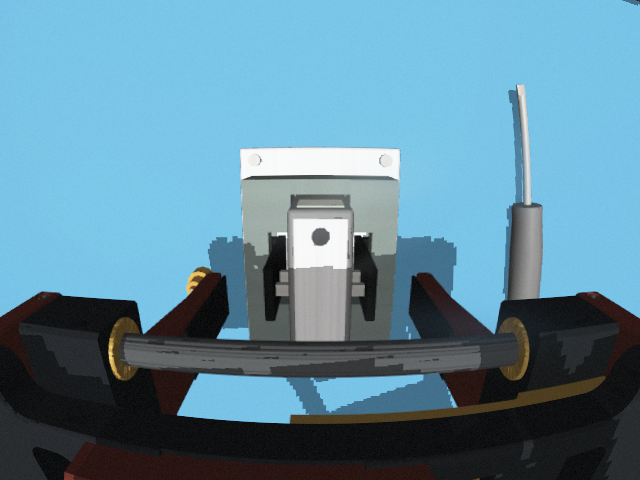

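View pics/s13.png

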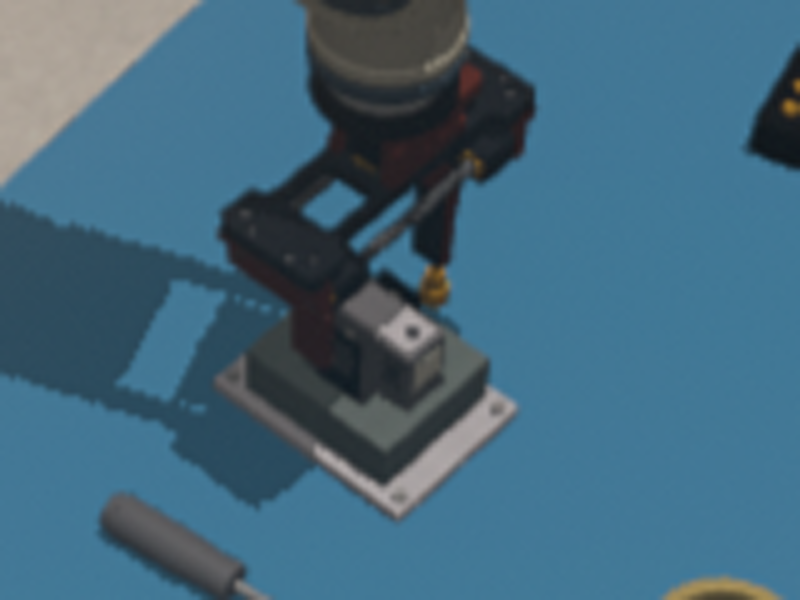

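```bash
python3 - <<'E'
from h import *
for z in (.062,.07,.08,.085,.09):
    P=np.array([back("scene",(260+x/5,120+y/5),z) for x,y in [(292,346),(326,362),(415,254),(446,264)]]);print(z,P[:,:2].round(3).tolist(),P.mean(0).round(4))
E
python3 -c "
import cv2;im=cv2.imread('pics/s13.png');cv2.imwrite('pics/s14.png',cv2.resize(im[220:400,260:500],(800,600)))"
```

```text
0.062 [[0.484, 0.124], [0.506, 0.126], [0.5, 0.219], [0.518, 0.223]] [0.5017 0.1729 0.062 ]
0.07 [[0.488, 0.119], [0.509, 0.121], [0.503, 0.213], [0.521, 0.217]] [0.5054 0.1674 0.07  ]
0.08 [[0.493, 0.112], [0.514, 0.114], [0.508, 0.205], [0.526, 0.21]] [0.5099 0.1605 0.08  ]
0.085 [[0.495, 0.109], [0.516, 0.111], [0.51, 0.202], [0.528, 0.206]] [0.5122 0.157  0.085 ]
0.09 [[0.497, 0.106], [0.518, 0.108], [0.512, 0.198], [0.53, 0.203]] [0.5145 0.1536 0.09  ]
```

View pics/s14.png

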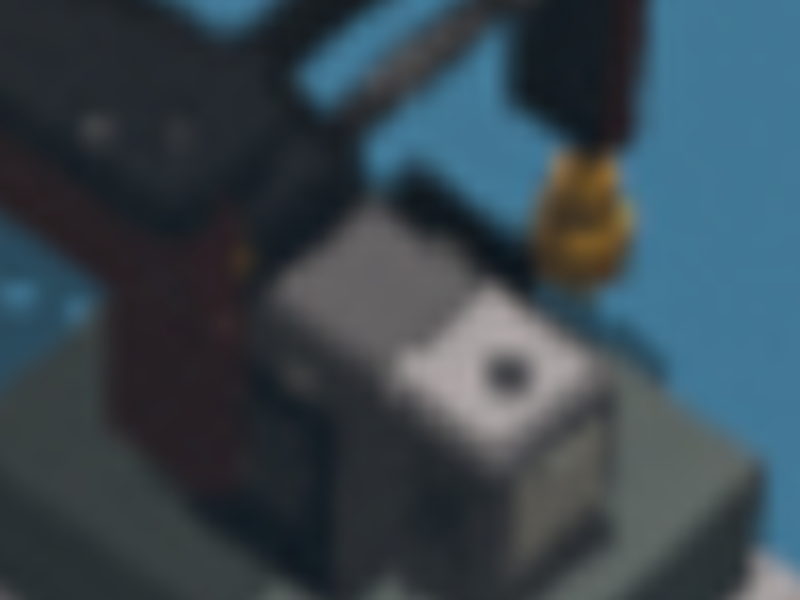

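Tip height is about 0.085, i.e. 12.5 mm above the reported z, so the offset is confirmed. Finger midpoint (319.5 px) and catch midpoint (320 px) agree. I'll descend 33 mm, which puts the tips about 8 mm above the dock.

Emit:
{"op": "send_rows", "data": {"commands": [{"jaw": 0,"offset": [0.015,0,0.001],"angular": [0,0,0]},{"jaw": 0,"offset": [0.028,0,0.001],"angular": [0,0,0]},{"jaw": 0,"offset": [0.033,0,0.001],"angular": [0,0,0]},{"jaw": 0,"offset": [0.033,0,0.001],"angular": [0,0,0]},{"jaw": 0,"offset": [0.033,0,0.001],"angular": [0,0,0]}]}}

```text
t: 10.65
position: [0.5076, 0.1574, 0.0383]
tcp_rot: [-2.174, 0.1, 2.174]
contact_force: [-1.2, 0.8, -0.2]
finger_gap: 1.001
```

Run:
```python
from h import *
from workcell import env
s=env.get_state();print(s["t"],s["finger_gap"],s["contact_force"],s["position"]);delta(s,[.5085,.1566,.038],-95.4)
c=env.camera("wrist")["img"][:,:,::-1]
sc=env.camera("scene")["img"][:,:,::-1];cv2.imwrite("pics/s15.png",np.hstack([cv2.resize(sc[150:230,290:370],(400,400),interpolation=2),cv2.resize(c[130:370,200:440],(400,400))]))
```

```text
10.65 1.001010574827764 [-1.19292066  0.81147073 -0.17707363] [0.50755724 0.15743982 0.03831691]
R cols [[0.0, -0.092, -0.996], [0.0, -0.996, 0.092], [-1.0, -0.0, -0.0]] off [ 0.0003  0.0007 -0.001 ]
turn [ 0.11 -0.01  0.  ]
turn [-1.7989e+02 -0.0000e+00 -1.0000e-02]
```

View pics/s15.png

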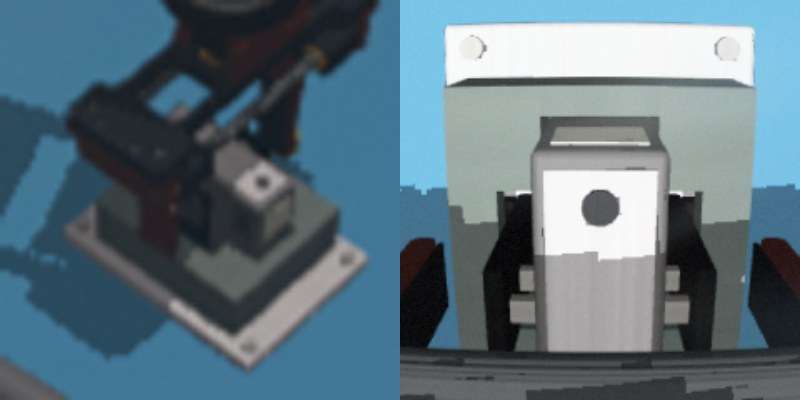

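Fingers straddle both catches clear of the dock and symmetrical. I'll close now.

Emit:
{"op": "send_rows", "data": {"commands": [{"jaw": 1,"offset": [0,0,0],"angular": [0,0,0]},{"jaw": 1,"offset": [0,0,0],"angular": [0,0,0]},{"jaw": 1,"offset": [0,0,0],"angular": [0,0,0]},{"jaw": 1,"offset": [0,0,0],"angular": [0,0,0]},{"jaw": 1,"offset": [0,0,0],"angular": [0,0,0]},{"jaw": 1,"offset": [0,0,0],"angular": [0,0,0]},{"jaw": 1,"offset": [0,0,0],"angular": [0,0,0]},{"jaw": 1,"offset": [0,0,0],"angular": [0,0,0]}], "grip_force": 30}}

```text
t: 11.75
position: [0.5074, 0.1572, 0.0388]
tcp_rot: [-2.174, 0.101, 2.174]
contact_force: [-1.6, -0.9, 7.4]
finger_gap: 0.423
```

Run:
```python
from h import *
from workcell import env
s=env.get_state();print(s["t"],s["finger_gap"]*88,s["contact_force"],s["wrist_torque"],s["position"])
c=env.camera("wrist")["img"][:,:,::-1]
sc=env.camera("scene")["img"][:,:,::-1];cv2.imwrite("pics/s16.png",np.hstack([cv2.resize(sc[150:230,290:370],(400,400),interpolation=2),cv2.resize(c[130:370,200:440],(400,400))]))
```

```text
11.75 37.25358962221124 [-1.57419082 -0.89335109  7.36261396] [-0.38380772  0.38302528 -0.05779793] [0.5074489  0.15722039 0.03883718]
```

View pics/s16.png

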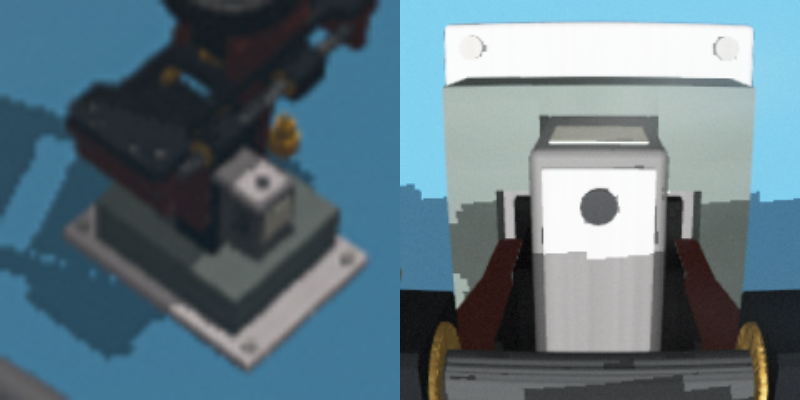

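Gap is 37 mm, so both catches appear fully in (40 mm nominal) while the cassette is still seated. There's about 7 N upward on the tool, so I'll lift a little slowly and watch the force.

Emit:
{"op": "send_rows", "data": {"commands": [{"jaw": 1,"offset": [-0.001,0,0],"angular": [0,0,0]},{"jaw": 1,"offset": [-0.003,0,0],"angular": [0,0,0]},{"jaw": 1,"offset": [-0.005,0,0],"angular": [0,0,0]},{"jaw": 1,"offset": [-0.005,0,0],"angular": [0,0,0]}]}}

```text
t: 12.35
position: [0.5075, 0.1574, 0.0433]
tcp_rot: [-2.174, 0.1, 2.174]
contact_force: [-0.2, -0.1, -2.7]
finger_gap: 0.422
```

Run:
```python
from h import *
from workcell import env
s=env.get_state();print(s["t"],s["finger_gap"]*88,s["contact_force"],s["wrist_torque"],s["position"])
c=env.camera("wrist")["img"][:,:,::-1]
sc=env.camera("scene")["img"][:,:,::-1];cv2.imwrite("pics/s17.png",np.hstack([cv2.resize(sc[150:230,290:370],(400,400),interpolation=2),cv2.resize(c[130:370,200:440],(400,400))]))
```

```text
12.35 37.09666312378201 [-0.15702871 -0.12653127 -2.69142167] [ 0.02143236  0.00445529 -0.02065204] [0.50745022 0.15744801 0.04331878]
```

View pics/s17.png

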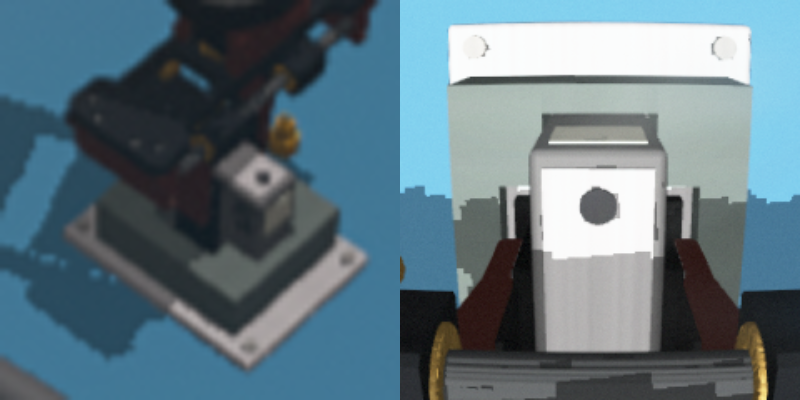

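The cassette rises with the tool (its image is fixed in the wrist view) and the load is 2.7 N, about its weight. So the catches are released, and I'll lift out.

Emit:
{"op": "send_rows", "data": {"commands": [{"jaw": 1,"offset": [-0.008,0,0],"angular": [0,0,0]},{"jaw": 1,"offset": [-0.018,0,0],"angular": [0,0,0]},{"jaw": 1,"offset": [-0.03,0,0],"angular": [0,0,0]},{"jaw": 1,"offset": [-0.045,0,0],"angular": [0,0,0]},{"jaw": 1,"offset": [-0.06,0,0],"angular": [0,0,0]},{"jaw": 1,"offset": [-0.075,0,0],"angular": [0,0,0]},{"jaw": 1,"offset": [-0.09,0,0],"angular": [0,0,0]},{"jaw": 1,"offset": [-0.105,0,0],"angular": [0,0,0]},{"jaw": 1,"offset": [-0.115,0,0],"angular": [0,0,0]},{"jaw": 1,"offset": [-0.12,0,0],"angular": [0,0,0]},{"jaw": 1,"offset": [-0.12,0,0],"angular": [0,0,0]},{"jaw": 1,"offset": [-0.12,0,0],"angular": [0,0,0]},{"jaw": 1,"offset": [-0.12,0,0],"angular": [0,0,0]},{"jaw": 1,"offset": [-0.12,0,0],"angular": [0,0,0]}]}}

```text
t: 14.2
position: [0.5072, 0.1574, 0.163]
tcp_rot: [-2.174, 0.101, 2.175]
contact_force: [-0.8, 0.4, -2.6]
finger_gap: 0.423
```

Run:
```python
from h import *
from workcell import env
s=env.get_state();print(s["t"],s["finger_gap"]*88,s["contact_force"],s["wrist_torque"],s["position"],np.abs(s["dq"]).max())
c=env.camera("wrist")["img"][:,:,::-1]
sc=env.camera("scene")["img"][:,:,::-1];cv2.imwrite("pics/s18.png",np.hstack([cv2.resize(sc[90:240,200:350],(400,400),interpolation=2),cv2.resize(c[130:370,200:440],(400,400))]))
cv2.imwrite("pics/s18f.png",sc)
```

```text
14.2 37.25077019037447 [-0.83862206  0.43032592 -2.55868702] [0.0469582  0.05365432 0.01245876] [0.50724764 0.15735087 0.162954  ] 0.002421122732477335
```

View pics/s18.png

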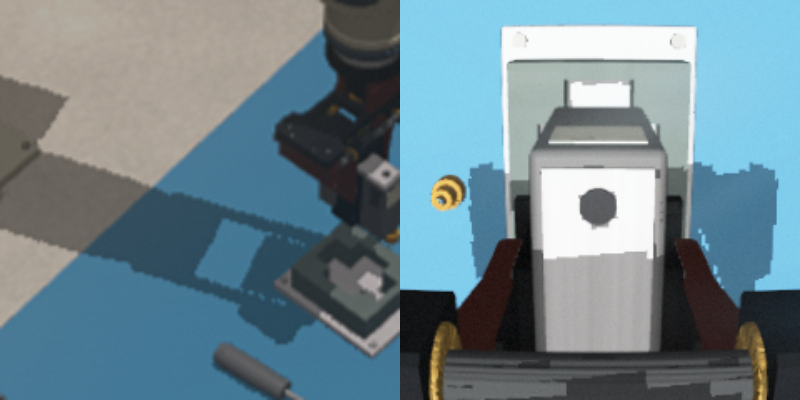

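View pics/s18f.png

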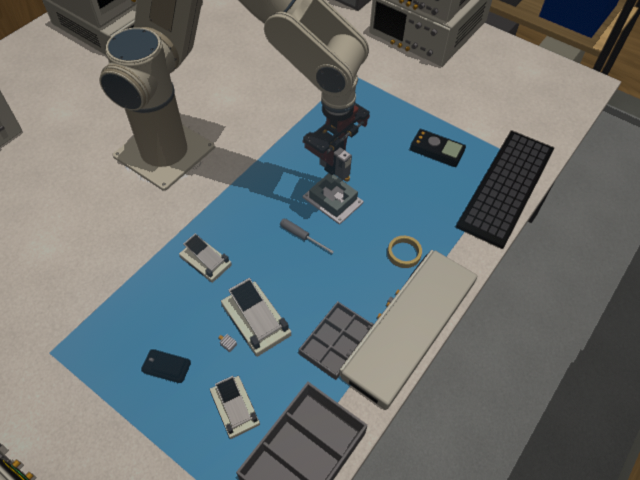

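The cassette is out and upright, raised about 124 mm (foot about 90 mm above the dock). The pedal is up, the bystanders are unmoved and the arm is still. I'll hand it in.

```bash
python3 -c "
from workcell import env
print(env.finish_job())"
```

```text
the job is handed in; nothing more can be done
None
```

The job is handed in, and every step appears to have worked; the simulator gave no verdict.

- **Pedal:** I pressed the tread of the largest discharge box until the force jumped to 24 N with no further movement, meaning it was on its stop. I held it there for about a second, and the later pictures show it back up.
- **Cassette:** I pinched both catches at 30 N while the cassette was seated, then lifted it straight up about 124 mm, so its foot is about 90 mm above the dock.
- **Last checks (t = 14.2 s):** The load was steady at about 2.6 N, close to the cassette's weight, and the arm was still. The cassette had not shifted in the fingers, and the bystanders looked unmoved.

Three readings did not match what was expected:
- **Fingertip position:** The fingertips were about 12–14 mm behind the reported TCP, not 8 mm ahead of it as stated. The pedal stop and the wrist and scene views all showed this, so I set the pinch height from it.
- **Finger gap:** It read 37 mm when pinched, against the nominal 40 mm.
- **Force while pinching:** I saw about 7 N upward on the tool before lifting. It went away with the first 5 mm of lift, and I did not find the cause.

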